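Index the jar carousel and slide the tall jar out

TASK

Bring the bay with the tall jar round to the outlet shelf of the jar carousel: pull its spring plunger up, swing the turntable to the next hole and let the plunger snap fully home there. Then push the tall jar, without lifting it, out of its bay until it stands upright and wholly on the outlet shelf, clear of the turntable. Keep the turntable locked, leave the squat jar standing in its bay, and do not disturb the things around the carousel.

Things in the scene. Friction and masses are not known exactly. Their poses are not given: they have to be found in the camera images.
- carousel: fixed base of the jar carousel: round aluminium disc, 292 mm across, 22 mm high. Origin: centre of its underside, on the turntable's axis; z up, +y along the outlet shelf. Three 13 mm index holes (black, steel rim) in its top, 130 mm from the axis, at -150, -90 and -30 degrees in its frame (0 is +x, +90 the outlet). At the start the plunger is in the middle one
- hub (a point): on the turntable's axis, on top of its grey flat deck (115 mm radius, top 30 mm above the table), bare here; axes of the base. The deck carries two bays, 120 degrees to either side of the plunger (at the start 60 degrees to either side of the outlet): lanes 78 mm wide, open at both ends, between steel fences 23 mm high that run from 40 to 106 mm from the axis
- shelf_middle (a point): on the floor of the outlet shelf, mid-width, 175 mm from the turntable's axis; axes of the base. The aluminium shelf runs from 119 mm from the axis to an end stop at 231 mm; floor 28.3 mm above the table, 87 mm wide between rails 23 mm high
- turntable (a joint): turn of the turntable, rad, counter-clockwise from above; 0 at the start. The other holes are at +1.047 and -1.047; stops at +-1.2. +1.047 brings to the outlet the bay that starts on the base's +x side, -1.047 the other. Light friction (0.1 N m), stays where left; about +-0.02 rad of play when locked
- plunger (a joint): lift of the spring plunger, m: 0 fully down in a hole, 0.020 upper stop. The pin is 12 mm deep in the hole: free above 0.012; between holes it rests at about 0.012 and drops when it comes over a hole. Spring pushes down, 4.5 N at 0, 8 N at the stop. It rides round with the turntable, on a lug at its rim
- knob_centre (a point): centre of the plunger's black knurled pull knob, round, 32 mm in diameter, 30 mm high, axis vertical, 130 mm from the turntable's axis; 79 mm above the table when the plunger is down. Below the knob an 8 mm gap, then a steel sleeve 22 mm wide
- tall_centre (a point): centre (45 mm above its base) of the tall jar: glass jar of brown spread, black cap, 66 mm in diameter, 90 mm high, 0.15 to 0.3 kg, in one of the two bays, about 76 mm from the turntable's axis. It touches things as a 50 mm square block inside its round outline would; push it low, under 30 mm above the deck, or it may tip
- squat_centre (a point): centre (half-way up) of the squat jar, 60 mm in diameter, 55 mm high, standing in the other bay; stays in its bay
- tub: bystander: white tub of spread, 106 mm across, 68 mm high; origin under its centre
- wedge: bystander: wrapped cheese wedge, 91 x 139 mm, 53 mm high; origin under its centre
- roll: bystander: white label roll, 70 mm across, 40 mm high; origin under its centre
- sign_foot (a point): on the round foot (150 mm across) of the fixed black pole sign that stands beside the work, right of the carousel as the robot sees it: an upright panel about 350 mm wide, from 260 to 475 mm above the table, above this point, running roughly along x, leaning slightly; an obstacle to the arm, go over or well round it
Not all that is in view belongs to the job. Leave any pink or yellow look-alike of the part that bears squat_centre alone.

How it is judged (in metres and radians):
On the way, in this order (a step that is already met when the one before it is completed fails the run):
1. the plunger is pulled clear of its hole (value of joint plunger above 0.0125 m), for 0.1 s.
2. the tall jar's bay faces the outlet and the plunger has snapped home in that hole (value of joint plunger below 0.003 m and (value of joint turntable above 0.98 rad or value of joint turntable below -0.98 rad) and x of tall_centre in the frame of carousel between -0.025 and 0.025 m and y of tall_centre in the frame of carousel between 0.04 and 0.125 m), for 0.2 s.
At the end, for the whole second after the job is handed in: Tall jar upright (0.1 rad), at rest on the outlet shelf, centre 148-215 mm from the turntable's axis, within 30 mm of the shelf's middle line; plunger down (under 3 mm) in that jar's hole (turntable beyond +-0.98 rad); squat jar upright in its bay, 45-100 mm from the axis (y of tall_centre in the frame of carousel between 0.148 and 0.215 m and x of tall_centre in the frame of carousel between -0.03 and 0.03 m and z of tall_centre in the frame of carousel below 0.08 m and angle between each of tall_centre, squat_centre's own z axis and vertical below 0.1 rad and linear speed of jar_tall below 0.02 m/s and value of joint plunger below 0.003 m and (value of joint turntable above 0.98 rad or value of joint turntable below -0.98 rad) and horizontal distance between squat_centre and hub between 0.045 and 0.1 m); the robot touches nothing.
It fails at once if the tall jar is lifted off the deck or shelf (its centre over 95 mm above the table) (height (world z) of tall_centre above 0.095 m).
It fails at once if the tall jar is tipped by more than 0.4 rad (angle between tall_centre's own z axis and vertical above 0.4 rad).
It fails at once if a bystander is moved by more than 30 mm (distance of any of tub, wedge, roll from where it was at the start of the episode above 0.03 m).
It also fails if it takes over 61 s, if anything falls off the work surface, if the arm or the gripper's body presses on something with over 40 N, if the wrist force passes 120 N, or if a joint passes its speed limit or range.

ROBOT

A 6-joint arm with a two-finger parallel gripper is mounted at the origin on the work surface; the furniture and walls round the work are solid. World frame = base frame: x ahead of the robot, y to its left, z up, the work surface at z = 0. Lengths are in mm, angles in rad, forces in N, time in s.
With the tool pointing down it reaches from about 400 to 925 mm from the base axis. Payload 12.5 kg.
Tool frame: the origin (TCP) lies at the very end of the fingers, on their centre line; the grasp point (between the pads) lies 19 mm behind it; z points along the fingers, y is the direction in which the jaws open and shut (so a half turn about z gives the same grasp; the last joint's range is limited). The gripper opens to 95 mm and grips with 3 to 60 N. Pads are 20 mm wide; open, the fingers measure 119 mm over their backs; the gripper's body (75 mm by 180 mm) begins 59 mm behind the grasp point.
Start: joints at [-1.234, 0.491, 1.559, -0, 1.092, -0.106], TCP at [267.819, -564.73, 214.661] pointing down, gripper open.
Joint ranges: [-3.1, 3.1], [-0.84, 2.19], [0.05, 2.79], [-1.13, 4.28], [0.06, 2.93], [-2.69, 2.69]. Speed limits (rad/s): [2.22, 2.22, 2.79, 3.14, 3.14, 3.14].

INTERFACE

Orientations are given as [roll, pitch, yaw] about the fixed x, y, z axes, in that order (R = Rz(yaw) Ry(pitch) Rx(roll)).
In Python, from cell import env gives the robot as it stands. The module is installed in compiled form; this text tells all that it offers.
- The arm moves only by the tool arm_command, never from a script. Its argument "deltas" is a list that holds one entry, the list of rows, each a list of 5 numbers: the closure, from 0 (fully open) to 1 (shut), then the shift along the world's x, y, z as a fraction of full scale, then the turn about the world's z as a fraction of full scale. In form: [[[grip, dx, dy, dz, twist], ...]]. A call has 1 to 12 rows; each row shifts and turns the pose as measured when the row begins; what a row does not reach is not made up. Full scale, the value 1, is 100 mm for a shift and pi/4 rad for a turn. A row lasts 1/12 s, in which the tool goes at most 41.7 mm and 7.16 degrees, less where a joint would pass 70% of its speed; a pose out of reach is approached as far as the arm can. A call with a number of a shift or a turn outside -1 to 1 is refused whole. A call with a gripper value outside its range is refused whole. The fingers move at their own pace and stop on an object; the grip force is fixed at half the most. Time passes only in rows, so rows that do not move let the fingers close. It gives the time, the measured TCP pose, the force and the opening at its end, in the units of the state.
- env.state(): the state, without advancing time (a new reading comes with each control period).
- env.read_camera(name): name is "scene" or "top" or "wrist"; returns a dict with "frame" (480x640x3 uint8, red, green, blue), "fx", "fy", "cx", "cy" (pixels), "R" (3x3) and "t" (3): a world point X has camera coordinates R X + t; the wrist camera has in their place "tool_from_camera" (4x4, takes a point from camera to tool coordinates, whose origin is the TCP and whose axes are the flange's). Camera axes: x right, y down, z forward; pixel columns grow to the right and rows downward; lengths in mm; the calibration is good to about 2 mm. The wrist camera is an equidistant fisheye: a pixel r from the principal point sees the ray r / f radians off the axis. A picture is of the moment at which its call begins: read the wrist's pose just before it. There is no depth.
- env.job_done(): hands the job in, once; it reports no verdict.
The state is a dict: "t": time; "joints": joint angles; "qvel": joint speeds; "tau": joint torques, N m; "eef_pos": TCP position; "tcp_rot": TCP orientation; "ft_force": force on the tool from outside, world axes, zero at the start; "moment": the same for the moment, N m; "opening": opening from 0.0 (shut) to 1.0 (fully open).
Only numpy, scipy, OpenCV 4.12 (cv2) and the standard library are available. Lean on these libraries where they do the work, as an engineer would, in place of code of your own. Each camera call takes 0.05 s, during which the arm holds its last target.

## Working session

There is one attempt and no reset: what is moved stays moved. The work goes in short steps, Python scripts to look and compute and a tool call to move; the robot and the scene stay as the last step left them, time stands still between calls to the robot, and variables do not carry over. Pictures are saved under pics/ and viewed, and the job is handed in when it is done.

Besides the shell and the picture viewer there is one more tool, called in YAML: its name, and indented under it one key for each argument. arm_command: Moves the arm, as the interface text tells. Its arguments: {"type":"object","properties":{"deltas":{"type":"array","items":{"type":"array","items":{"type":"array","items":{"type":"number","minimum":-1,"maximum":1}}}}},"required":["deltas"]}

```bash
mkdir -p pics; cat > h.py <<'E'
import numpy as np, cv2
from cell import env
def snap(n,f):
    s=env.state(); c=env.read_camera(n); cv2.imwrite('pics/'+f+'.png',c['frame'][:,:,::-1]); 
    np.savez('pics/'+f+'.npz',pos=s['eef_pos'],rot=s['tcp_rot'],**{k:np.array(v) for k,v in c.items()})
    return c
def load(f): return dict(np.load('pics/'+f+'.npz'))
def px2w(c,u,v,z):
    R=c['R'];t=c['t']; d=R.T@np.array([(u-c['cx'])/c['fx'],(v-c['cy'])/c['fy'],1]); o=-R.T@t
    return o+d*(z-o[2])/d[2]
def w2px(c,X):
    p=c['R']@np.array(X)+c['t']; return np.array([c['fx']*p[0]/p[2]+c['cx'],c['fy']*p[1]/p[2]+c['cy']])
def crop(f,x0,y0,x1,y1,k,o):
    im=cv2.imread('pics/'+f+'.png')[y0:y1,x0:x1]; cv2.imwrite('pics/'+o+'.png',cv2.resize(im,None,fx=k,fy=k,interpolation=cv2.INTER_CUBIC))
E
python3 - <<'E'
from h import *
print(env.state())
for n in('scene','top','wrist'):
    c=snap(n,n+'0'); print(n,c['fx'],c['cx'],c['cy'],c.get('R'),c.get('t'),c.get('tool_from_camera'))
E
```

```text
{'t': 0.0, 'joints': array([-1.23358229e+00,  4.91532171e-01,  1.55946270e+00, -5.53424139e-06,
        1.09172000e+00, -1.05603420e-01]), 'qvel': array([-0.0008782 , -0.00045516,  0.0004619 , -0.00079488,  0.00067979,
       -0.00121543]), 'tau': array([-1.60265372e-04, -6.12641501e+01, -2.58186615e+01,  6.93508959e-02,
        4.82740975e-02, -3.68672738e-05]), 'eef_pos': array([ 267.73628641, -564.46570607,  214.0742108 ]), 'tcp_rot': array([-3.14047617e+00, -1.13408594e-04,  4.42819943e-01]), 'ft_force': array([-0.84870161,  0.43878595,  0.8285598 ]), 'moment': array([-0.03206071,  0.05227445, -0.02849259]), 'opening': 1.0044028527474667}
scene 457.6241502906321 321.10534060591164 241.86791371370924 [[-0.69239614 -0.72115871  0.02275298]
 [-0.35255809  0.31064627 -0.88272402]
 [ 0.62951599 -0.61921645 -0.46934061]] [358.00883638 220.55826733 966.32373932] None
top 525.0691402583319 314.2035539941095 234.00806198496718 [[ 0.001753   -0.99994862  0.00998409]
 [-0.98885911 -0.00321947 -0.14881968]
 [ 0.14884418 -0.00961197 -0.98881395]] [  69.26360356  446.77569499 1410.70805343] None
wrist 371.64829954431775 321.694176939707 241.67466880633407 None None [[-1.32785552e-03 -9.60807005e-01 -2.77214963e-01  7.84354193e+01]
 [ 9.99999101e-01 -1.32801372e-03 -1.87181251e-04  1.49330043e+00]
 [-1.88300216e-04 -2.77214962e-01  9.60807905e-01 -1.71329572e+02]
 [ 0.00000000e+00  0.00000000e+00  0.00000000e+00  1.00000000e+00]]
```

View pics/scene0.png

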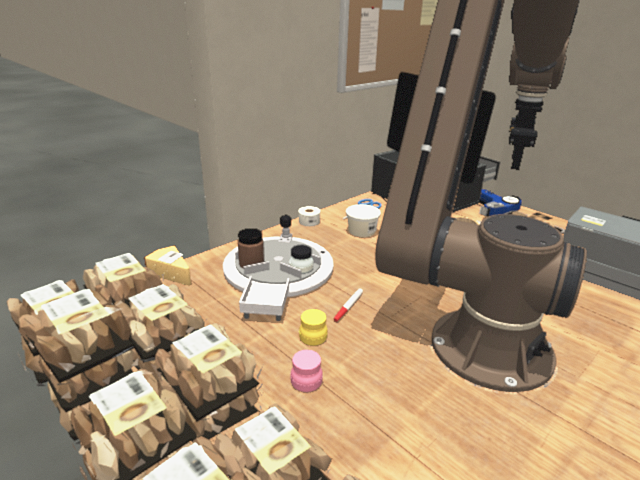

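View pics/top0.png

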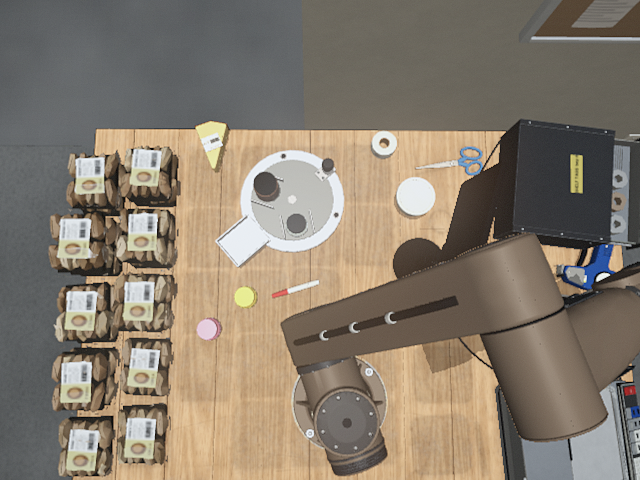

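View pics/wrist0.png

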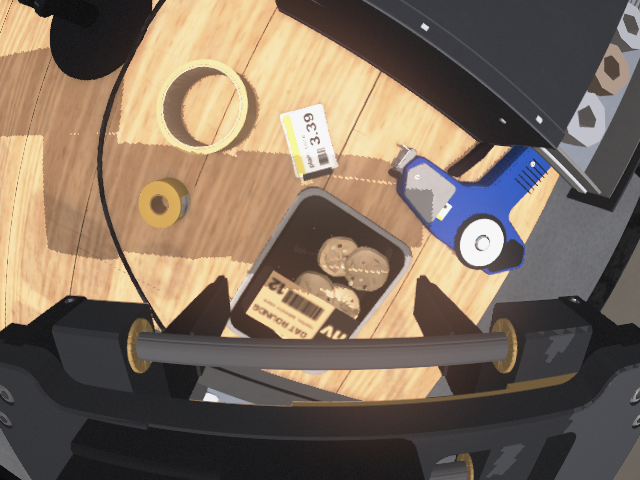

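```bash
python3 - <<'E'
from h import *
crop('top0',200,130,360,280,4,'c1')
crop('scene0',210,190,350,330,4,'c2')
E
```

```text
(no output)
```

View pics/c1.png

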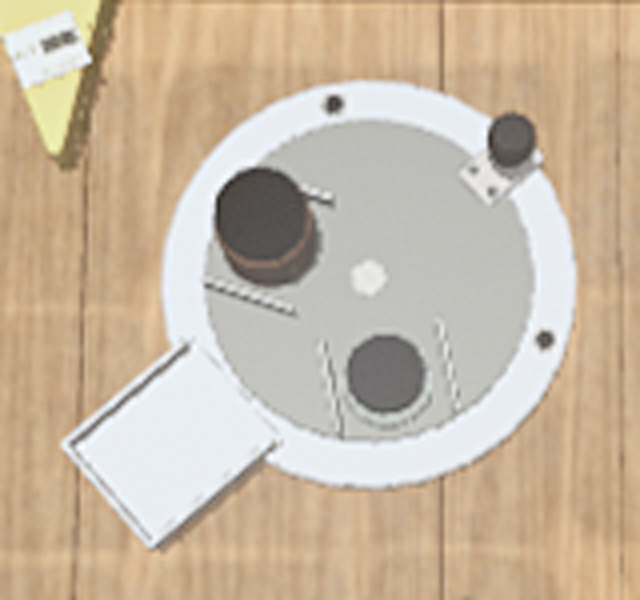

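View pics/c2.png

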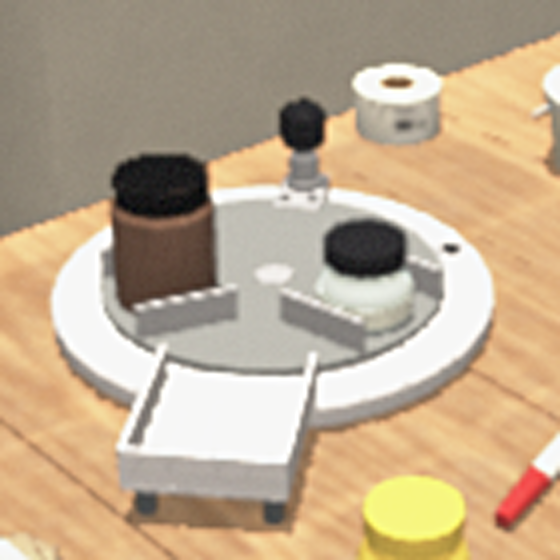

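```bash
python3 - <<'E'
from h import *
c=load('top0')
P=lambda u,v,z: px2w(c,200+(u+.5)/4-.5,130+(v+.5)/4-.5,z)
H=P(369,278,30);h1=P(334,104,22);h2=P(545,340,22);k=P(513,134,94);t=P(265,214,120);q=P(386,375,85)
for n,x in dict(H=H,h1=h1,h2=h2,k=k,t=t,q=q).items():
    d=x-H; print(n,x.round(1),np.hypot(*d[:2]).round(1),np.degrees(np.arctan2(d[1],d[0])).round(1))
for p in [(190,340),(66,444),(152,547),(280,442)]: 
    x=P(*p,51);d=x-H;print(x.round(1),np.hypot(*d[:2]).round(1),np.degrees(np.arctan2(d[1],d[0])).round(1))
# disc ellipse fit at z=22
E=[P(165,278,22),P(577,278,22),P(369,80,22),P(375,488,22)]
print(np.array(E).round(1))
print(P(165+412/2,284,22))
for p,z in [((227,198),0),((215,122),53),((384,144),40),((415,197),68)]: print(px2w(c,*p,z).round(0))
s=load('scene0')
for X in (H,k,t): print(w2px(s,X))
print(P(205,278,30),P(535,278,30),P(369,118,30),P(369,440,30))
E
```

```text
H [545.  132.6  30. ] 0.0 0.0
h1 [672.5 158.7  22. ] 130.2 11.6
h2 [503.1  10.   22. ] 129.7 -108.9
k [630.2  34.6  94. ] 129.9 -49.0
t [567.8 198.  120. ] 69.2 70.8
q [467.2 119.   85. ] 79.0 -170.0
[496.8 253.6  51. ] 130.2 111.8
[424.9 335.8  51. ] 236.0 120.6
[355.3 276.1  51. ] 237.9 142.9
[426.8 191.3  51. ] 132.0 153.6
[[546.2 275.4  22. ]
 [547.3 -12.7  22. ]
 [690.3 134.1  22. ]
 [399.  127.6  22. ]]
[542.48289447 131.48785355  22.        ]
[554. 318.   0.]
[759. 348.  53.]
[ 702. -125.   40.]
[ 544. -203.   68.]
[277.97829537 258.13896483]
[285.43695496 215.81621501]
[251.07259132 232.25367824]
[544.56142785 246.58813754  30.        ] [545.46567558  17.1368321   30.        ] [660.02012961 133.57891675  30.        ] [431.24459901 131.73047696  30.        ]
```

```bash
python3 - <<'E'
from h import *
c=load('top0')
print(px2w(c,417,260,0))
crop('top0',370,120,530,270,4,'c3')
crop('scene0',340,40,520,220,3,'c4')
s=load('scene0')
E
```

```text
[ 378.97005162 -217.7203916     0.        ]
```

View pics/c3.png

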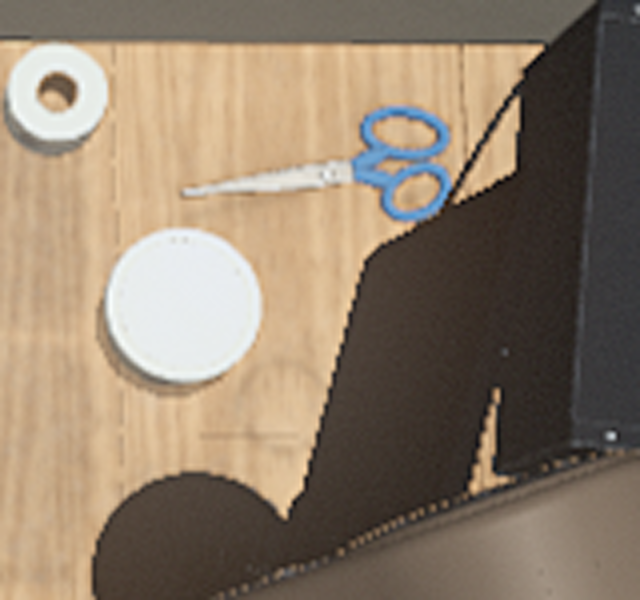

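View pics/c4.png

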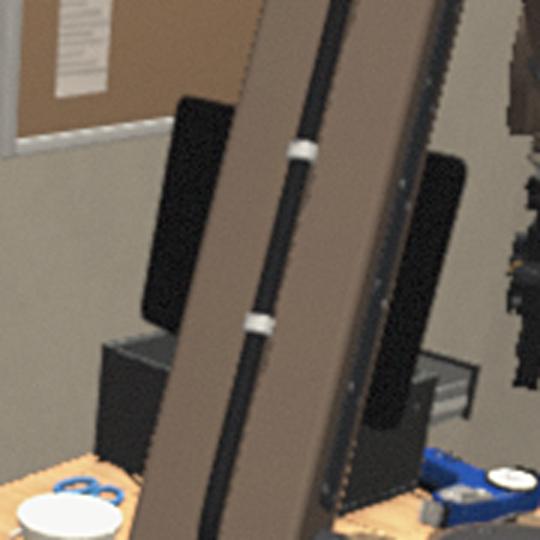

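arm_command:
  deltas:
    - [[0,0,0,0.4,0],[0,0,0,0.4,0],[0,0,0,0.4,0],[0,0,0,0.4,0]]

```text
t: 0.48
eef_pos: [266.2, -560.6, 369.2]
tcp_rot: [-3.121, -0.002, 0.443]
ft_force: [0.3, -0.2, -0.8]
opening: 0.999
```

```bash
python3 -c "
from h import *
s=env.state();print(s['joints'],s['eef_pos'],s['tcp_rot'],s['t'])"
```

```text
[-1.23382881e+00  3.87266808e-01  1.32104873e+00 -6.39099172e-05
  1.45447771e+00 -1.05614123e-01] [ 266.19357756 -560.57346971  369.20395092] [-3.12050348e+00 -2.17180245e-03  4.42566825e-01] 0.4833
```

arm_command:
  deltas:
    - [[0,0,0,0.4,0],[0,0,0,0.4,0],[0,0,0,0.4,0],[0,0,0,0.4,0]]

```text
t: 0.82
eef_pos: [265.4, -558.2, 536.3]
tcp_rot: [-3.119, -0.002, 0.443]
ft_force: [0.7, -1.1, 0.5]
opening: 0.997
```

```bash
python3 -c "
from h import *
s=env.state();print(s['joints'],s['eef_pos'],s['tcp_rot'],s['t'])
snap('top','top1');snap('scene','scene1')"
```

```text
[-1.23371688e+00  3.70768044e-01  9.39014451e-01 -2.62701029e-05
  1.85481146e+00 -1.05661825e-01] [ 265.44138182 -558.18683101  536.25504218] [-3.11871691e+00 -2.40038924e-03  4.42706746e-01] 0.8167
```

View pics/top1.png

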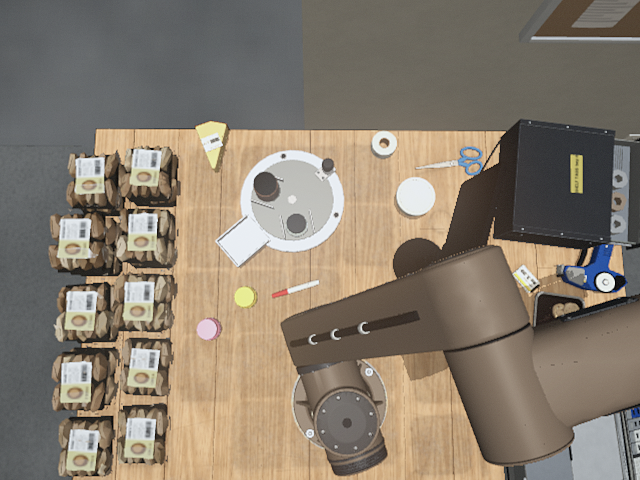

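View pics/scene1.png

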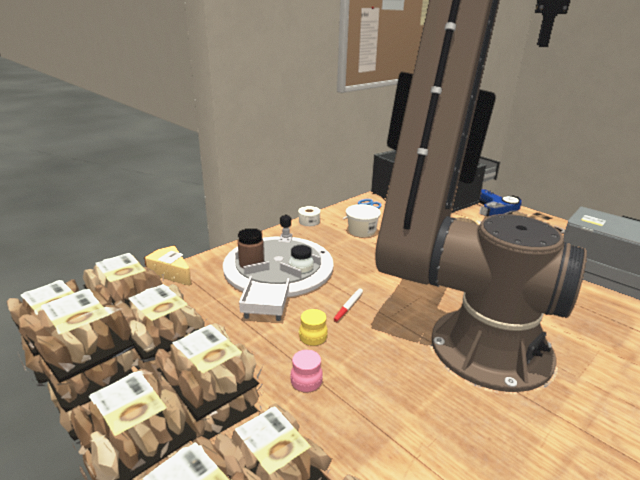

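arm_command:
  deltas:
    - [[0,0,0,0.3,0],[0,0.1,0.2,0.05,0],[0,0.21,0.34,0,0],[0,0.21,0.34,0,0],[0,0.21,0.34,0,0],[0,0.21,0.34,0,0],[0,0.21,0.34,0,0],[0,0.21,0.34,0,0],[0,0.21,0.34,0,0]]

```text
t: 1.67
eef_pos: [422.9, -296.1, 569.8]
tcp_rot: [-3.118, -0.0, 0.431]
ft_force: [1.7, -0.2, -0.2]
opening: 1.001
```

arm_command:
  deltas:
    - [[0,0.21,0.34,0,0.05],[0,0.21,0.34,0,0.05],[0,0.21,0.34,0,0.05],[0,0.21,0.34,0,0.05],[0,0.21,0.34,0,0.05],[0,0.21,0.34,0,0.05],[0,0.21,0.34,0,0.05],[0,0.21,0.34,0,0],[0,0.21,0.34,0,0]]

```text
t: 2.42
eef_pos: [615.6, 25.9, 566.7]
tcp_rot: [-3.115, 0.002, 0.72]
ft_force: [0.9, -1.5, 0.7]
opening: 1.003
```

arm_command:
  deltas:
    - [[0,0.05,0.03,-0.35,0],[0,0,0,-0.4,0],[0,0,0,-0.4,0],[0,0,0,-0.4,0],[0,0,0,-0.4,0],[0,0,0,-0.4,0],[0,0,0,-0.4,0],[0,0,0,-0.4,0],[0,0,0,0,0],[0,0,0,0,0]]

```text
t: 3.25
eef_pos: [619.3, 39.4, 236.6]
tcp_rot: [-3.112, 0.003, 0.731]
ft_force: [-0.3, -0.1, 0.8]
opening: 1.0
```

```bash
cat >> h.py <<'E'
from scipy.spatial.transform import Rotation as Ro
def wr(c):
    T=np.eye(4);T[:3,:3]=Ro.from_euler('xyz',c['rot']).as_matrix();T[:3,3]=c['pos']
    return T@c['tool_from_camera']
def wpx2w(c,u,v,z):
    T=wr(c); a=np.array([(u-c['cx'])/c['fx'],(v-c['cy'])/c['fy']]);r=np.hypot(*a)
    d=T[:3,:3]@np.array([*(a/r*np.sin(r) if r>0 else a),np.cos(r)]); o=T[:3,3]
    return o+d*(z-o[2])/d[2]
def w2wpx(c,X):
    T=np.linalg.inv(wr(c));p=T[:3,:3]@np.array(X)+T[:3,3];th=np.arctan2(np.hypot(p[0],p[1]),p[2]);q=p[:2]/np.hypot(p[0],p[1])*th
    return np.array([c['cx']+c['fx']*q[0],c['cy']+c['fy']*q[1]])
E
python3 -c "
from h import *
s=env.state();print(s['joints'],s['eef_pos'],s['tcp_rot'],s['t'])
snap('wrist','wrist1');snap('top','top2')
c=load('wrist1')
for X in [(545,132,30),(630,34.6,94),(672.5,158.7,22),(503,10,22)]:print(w2wpx(c,X))"
```

```text
[-0.05113348  0.47280336  1.52874909  0.0204178   1.16276237  0.78008257] [619.34546659  39.39083241 236.59749914] [-3.11233627e+00  2.84552386e-03  7.31306837e-01] 3.25
[215.41292527 206.72376072]
[337.22445718 222.11741382]
[274.41269708  98.07144181]
[277.75562782 301.39329894]
```

View pics/wrist1.png

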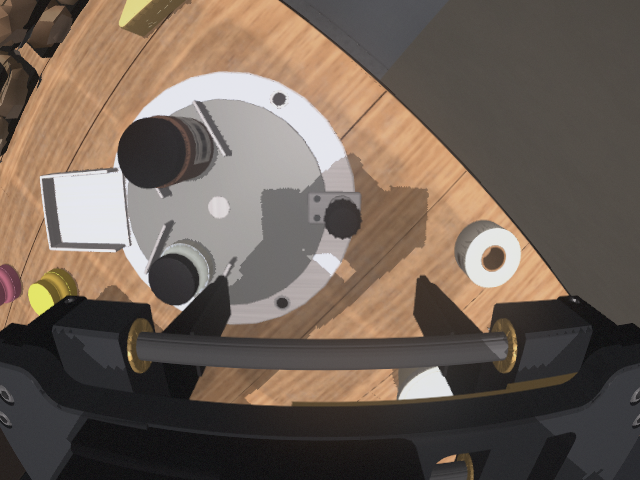

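```bash
python3 -c "
from h import *
crop('wrist1',290,160,390,260,6,'c5')
c=load('wrist1')
for p in [(218.5,207.5,30),(342,215,94),(279,99,22),(282,302.5,22)]:print(wpx2w(c,*p).round(1))"
```

```text
[546.6 128.8  30. ]
[637.4  35.8  94. ]
[674.8 154.4  22. ]
[505.3   5.5  22. ]
```

View pics/c5.png

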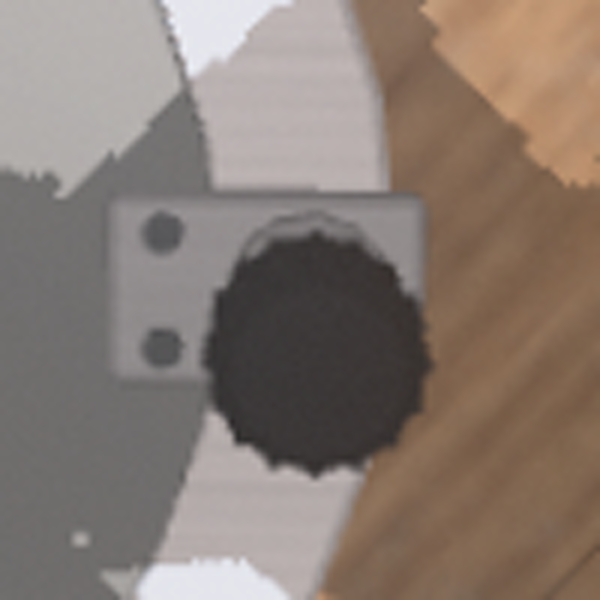

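arm_command:
  deltas:
    - [[0,0.06,-0.03,-0.4,0],[0,0.06,-0.03,-0.4,0],[0,0,0,0,0],[0,0,0,0,0]]

```text
t: 3.68
eef_pos: [637.8, 33.1, 168.2]
tcp_rot: [-3.127, -0.012, 0.732]
ft_force: [0.2, -0.0, 1.2]
opening: 1.0
```

```bash
python3 -c "
from h import *
s=env.state();print(s['joints'],s['eef_pos'],s['tcp_rot'],s['t'])
snap('wrist','wrist2')
c=load('wrist2')
crop('wrist2',170,100,490,340,2.5,'c6')
for X in [(545,132,30),(630,34.6,94),(672.5,158.7,22),(503,10,22)]:print(w2wpx(c,X))"
```

```text
[-0.05956362  0.55635103  1.57485302  0.02213723  1.01209479  0.76777778] [637.77496394  33.09578252 168.21876612] [-3.12726214 -0.01222837  0.73161632] 3.6833
[174.27403547 234.30090831]
[312.14814489 259.35717837]
[240.44401668 104.85824561]
[249.86265209 341.41085831]
```

View pics/c6.png

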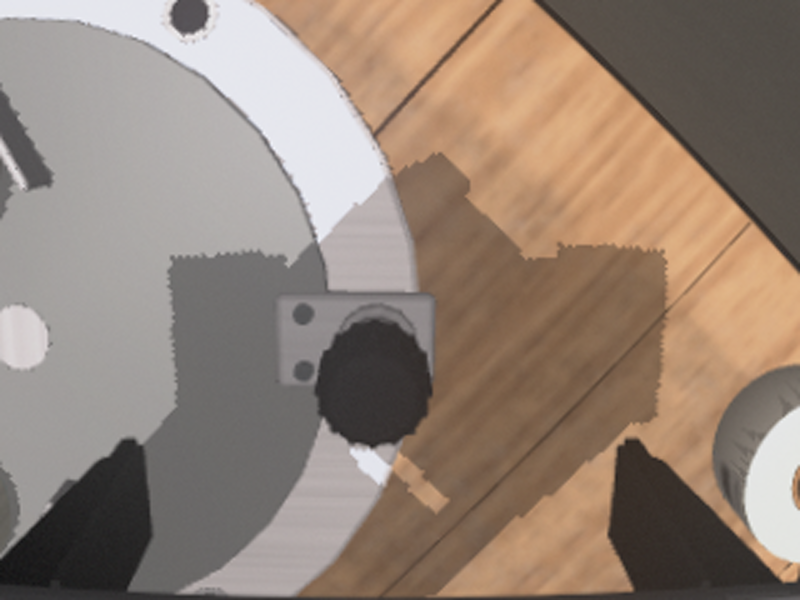

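```bash
python3 -c "
from h import *
c=load('wrist2')
print(wpx2w(c,319.8,255.5,94),wpx2w(c,178,234.6,30),wpx2w(c,245.8,106,22))
T=Ro.from_euler('xyz',c['rot']).as_matrix();print(T)"
```

```text
[635.69095232  32.51963282  94.        ] [547.304046   128.99678843  30.        ] [674.72375025 154.33616053  22.        ]
[[ 7.44039922e-01  6.68134992e-01 -4.75591811e-04]
 [ 6.68023255e-01 -7.43902086e-01  1.88313079e-02]
 [ 1.22280620e-02 -1.43289512e-02 -9.99822562e-01]]
```

arm_command:
  deltas:
    - [[0,-0.03,-0.01,-0.3,0],[0,0,0,-0.3,0],[0,0,0,-0.25,0],[0,0,0,0,0],[0,0,0,0,0]]

```text
t: 4.15
eef_pos: [641.2, 32.4, 97.9]
tcp_rot: [3.14, -0.028, 0.732]
ft_force: [-0.3, -0.1, 0.4]
opening: 0.999
```

arm_command:
  deltas:
    - [[0,-0.04,0,-0.12,0],[0,-0.04,0,-0.12,0],[0,-0.02,0,-0.12,0],[0,-0.02,0,-0.06,0],[0,0,0,0,0],[0,0,0,0,0]]

```text
t: 4.65
eef_pos: [635.5, 32.7, 69.4]
tcp_rot: [3.127, -0.041, 0.733]
ft_force: [-0.2, -0.5, 0.2]
opening: 1.003
```

arm_command:
  deltas:
    - [[0,-0.01,0,-0.08,0],[0,-0.01,0,-0.04,0],[0,0,0,0,0]]

```text
t: 4.9
eef_pos: [634.6, 32.6, 58.7]
tcp_rot: [3.125, -0.044, 0.734]
ft_force: [-0.1, -0.6, -0.2]
opening: 1.0
```

```bash
python3 -c "
from h import *
s=env.state();print(s['joints'],s['eef_pos'],s['tcp_rot'],s['t'])
snap('scene','scene3'); crop('scene3',190,130,400,300,3.5,'c7')
snap('wrist','wrist3')"
```

```text
[-0.06085843  0.67213767  1.70160512  0.02905372  0.72522368  0.75541778] [634.64455102  32.59922404  58.68775152] [ 3.12454698 -0.04376791  0.73356093] 4.9
```

View pics/c7.png

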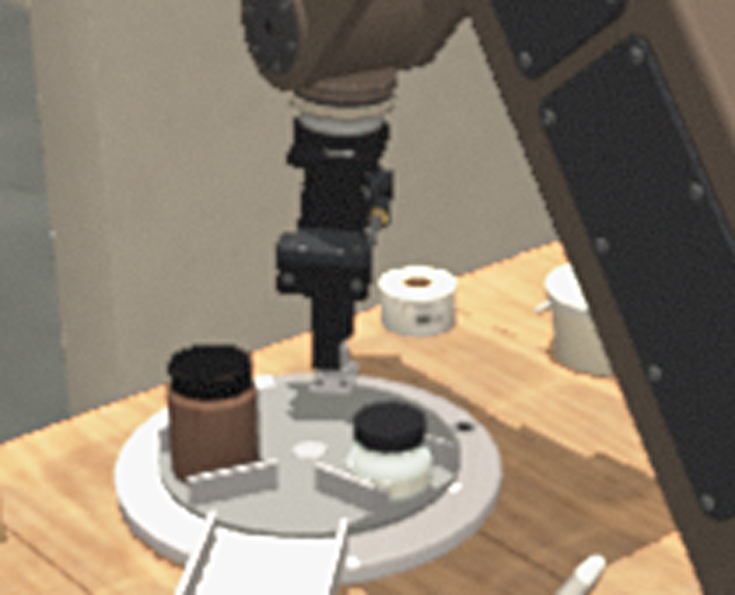

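View pics/wrist3.png

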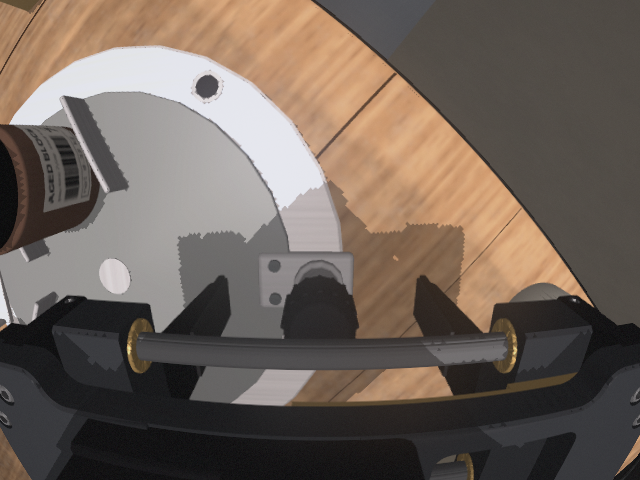

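arm_command:
  deltas:
    - [[1,0,0,0,0],[1,0,0,0,0],[1,0,0,0,0],[1,0,0,0,0],[1,0,0,0,0],[1,0,0,0,0],[1,0,0,0,0],[1,0,0,0,0]]

```text
t: 5.67
eef_pos: [635.2, 32.6, 59.4]
tcp_rot: [3.124, -0.044, 0.734]
ft_force: [0.1, -0.1, 0.2]
opening: 0.499
```

arm_command:
  deltas:
    - [[1,0,0,0,0],[1,0,0,0,0],[1,0,0,0,0],[1,0,0,0,0],[1,0,0,0,0],[1,0,0,0,0],[1,0,0,0,0],[1,0,0,0,0]]

```text
t: 6.33
eef_pos: [634.1, 33.6, 59.4]
tcp_rot: [3.127, -0.043, 0.733]
ft_force: [-0.2, 0.2, 0.6]
opening: 0.33
```

arm_command:
  deltas:
    - [[1,0,0,0.06,0],[1,0,0,0.06,0],[1,0,0,0.04,0],[1,0,0,0,0],[1,0,0,0,0]]

```text
t: 6.75
eef_pos: [633.7, 33.3, 75.3]
tcp_rot: [3.128, -0.042, 0.732]
ft_force: [1.7, -0.6, -8.3]
opening: 0.332
```

```bash
python3 -c "
import numpy as np
for i in range(12):
    a=np.radians(-48+5*i+2.5); d=2*1.30*np.sin(np.radians(2.5)); print(i,(-d*np.sin(a)).round(3),(d*np.cos(a)).round(3))"
```

```text
0 0.081 0.079
1 0.074 0.086
2 0.066 0.092
3 0.058 0.098
4 0.049 0.102
5 0.04 0.106
6 0.03 0.109
7 0.021 0.112
8 0.011 0.113
9 0.001 0.113
10 -0.009 0.113
11 -0.019 0.112
```

arm_command:
  deltas:
    - [[1,0.081,0.079,0,0.111],[1,0.074,0.086,0,0.111],[1,0.066,0.092,0,0.111],[1,0.058,0.098,0,0.111]]

```text
t: 7.08
eef_pos: [661.5, 68.4, 74.6]
tcp_rot: [3.13, -0.042, 1.087]
ft_force: [-0.2, 1.4, -7.3]
opening: 0.328
```

```bash
cat > p.py <<'E'
from h import *
s=env.state(); d=s['eef_pos'][:2]-np.array([547,129.3]); print('az',np.degrees(np.arctan2(d[1],d[0])),'r',np.hypot(*d),s['eef_pos'],s['tcp_rot'],s['ft_force'],s['opening'],s['t'])
E
python3 p.py
```

```text
az -28.002809783188138 r 129.63248676104806 [661.45570749  68.43562088  74.64844644] [ 3.1295556  -0.04175703  1.08743798] [-0.19225817  1.36388746 -7.31891233] 0.3283832828595047 7.0833
```

Tracking is excellent; continue.

arm_command:
  deltas:
    - [[1,0.049,0.102,0,0.111],[1,0.04,0.106,0,0.111],[1,0.03,0.109,0,0.111],[1,0.021,0.112,0,0.111],[1,0.011,0.113,0,0.111],[1,0.001,0.113,0,0.111],[1,-0.009,0.113,0,0.111],[1,0,0,0,0],[1,0,0,0,0]]

```text
t: 7.83
eef_pos: [675.4, 151.7, 70.9]
tcp_rot: [3.134, -0.044, 1.73]
ft_force: [0.8, -0.5, -3.9]
opening: 0.332
```

```bash
python3 p.py; python3 -c "
from h import *
snap('wrist','wrist4')
snap('top','top4');crop('top4',200,130,360,280,4,'c8')"
```

```text
az 9.892832818937022 r 130.30588548380896 [675.3683445  151.68731611  70.92830901] [ 3.13444457 -0.04398874  1.73018291] [ 0.80559496 -0.49172926 -3.92401724] 0.33218444876593006 7.8333
```

View pics/wrist4.png

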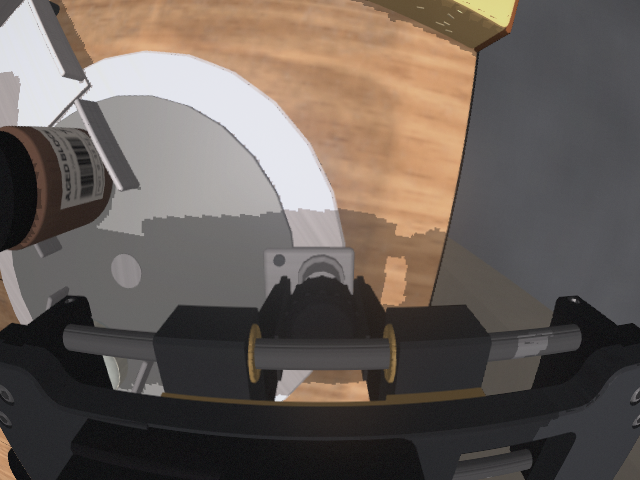

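View pics/c8.png

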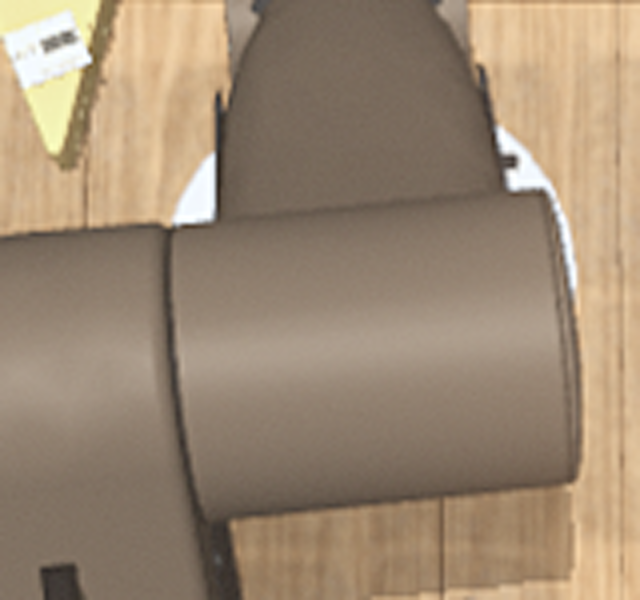

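arm_command:
  deltas:
    - [[1,-0.005,0.025,-0.01,0.025],[1,-0.005,0.02,-0.02,0.02],[1,0,0.005,-0.02,0],[1,0,0,-0.02,0]]

```text
t: 8.27
eef_pos: [674.7, 155.5, 64.2]
tcp_rot: [3.133, -0.045, 1.762]
ft_force: [-0.5, 3.0, -3.1]
opening: 0.328
```

```bash
python3 p.py
```

```text
az 11.575130334228673 r 130.33245612640235 [674.68181155 155.45156055  64.23981658] [ 3.13321496 -0.04486601  1.76206765] [-0.47734487  3.04784905 -3.1148812 ] 0.32819941333377783 8.2667
```

arm_command:
  deltas:
    - [[1,0,0,-0.03,0],[1,0,0,-0.03,0],[1,0,0,0,0],[1,0,0,0,0]]

```text
t: 8.6
eef_pos: [674.6, 155.6, 59.4]
tcp_rot: [3.133, -0.045, 1.761]
ft_force: [1.0, 3.0, -5.5]
opening: 0.331
```

arm_command:
  deltas:
    - [[0,0,0,0,0],[0,0,0,0,0],[0,0,0,0,0],[0,0,0,0,0],[0,0,0,0,0],[0,0,0,0,0],[0,0,0,0,0],[0,0,0,0,0],[0,0,0,0,0],[0,0,0,0,0]]

```text
t: 9.43
eef_pos: [675.4, 154.2, 59.8]
tcp_rot: [3.132, -0.044, 1.76]
ft_force: [0.1, 0.6, 0.9]
opening: 0.965
```

```bash
python3 p.py;  python3 -c "
from h import *
snap('wrist','wrist5');snap('scene','scene5'); crop('scene5',190,130,400,300,3.5,'c9')"
```

```text
az 10.98324968331867 r 130.80942347116775 [675.41337734 154.22207433  59.80966991] [ 3.13162899 -0.04395505  1.76046061] [0.10086539 0.55433176 0.8968601 ] 0.9645997370089301 9.4333
```

View pics/wrist5.png

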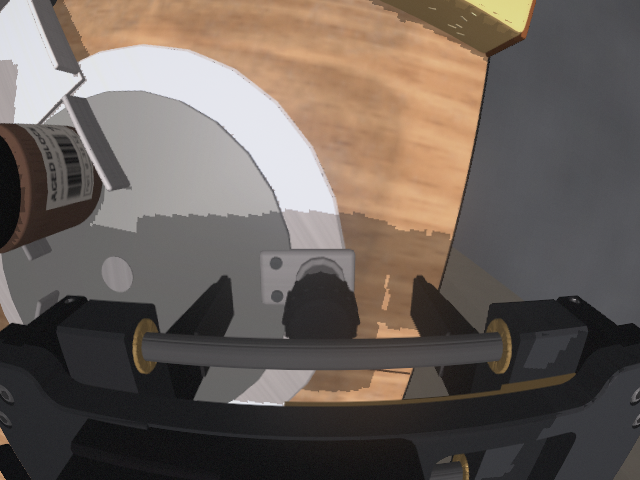

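View pics/c9.png

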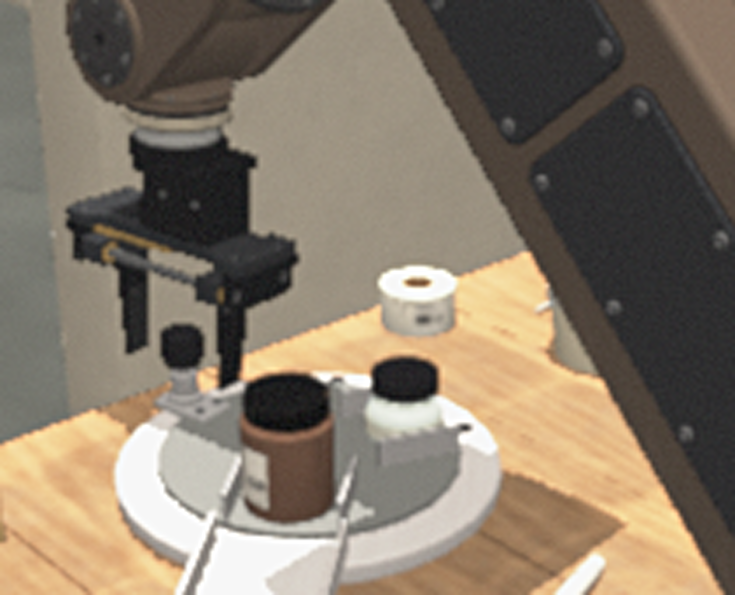

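arm_command:
  deltas:
    - [[0,0,0,0.2,0],[0,0,0,0.3,0],[0.6,0,0,0.4,0],[0.6,0,0,0.3,0],[0.6,0,0,0,0]]

```text
t: 9.95
eef_pos: [673.3, 154.0, 181.8]
tcp_rot: [3.138, -0.044, 1.76]
ft_force: [0.2, 0.1, 0.2]
opening: 0.846
```

arm_command:
  deltas:
    - [[0.6,-0.25,0,0,0.12],[0.6,-0.25,0,0,0.12],[0.6,-0.25,0,0,0.12],[0.6,-0.25,0,0,0.12],[0.6,-0.25,0,0,0.12],[0.6,-0.15,0,0,0.08],[0.6,0,0,0,0],[0.6,0,0,0,0]]

```text
t: 10.62
eef_pos: [527.5, 153.6, 182.7]
tcp_rot: [3.133, -0.044, 2.318]
ft_force: [-0.1, -1.1, 0.7]
opening: 0.403
```

```bash
python3 p.py;  python3 -c "
from h import *
s=env.state();print(Ro.from_euler('xyz',s['tcp_rot']).as_matrix())
snap('wrist','wrist6');snap('scene','scene6'); crop('scene6',190,130,400,300,3.5,'c10')"
```

```text
az 128.83980972145906 r 31.15851300986943 [527.45908961 153.56944074 182.73462027] [ 3.13260296 -0.04383222  2.31832684] [-0.06278789 -1.05940291  0.73705172] 0.4032855964087441 10.6167
[[-0.67917682  0.73360809 -0.02319502]
 [ 0.73266555  0.67951344  0.03824502]
 [ 0.04381818  0.00898093 -0.99899915]]
```

View pics/wrist6.png

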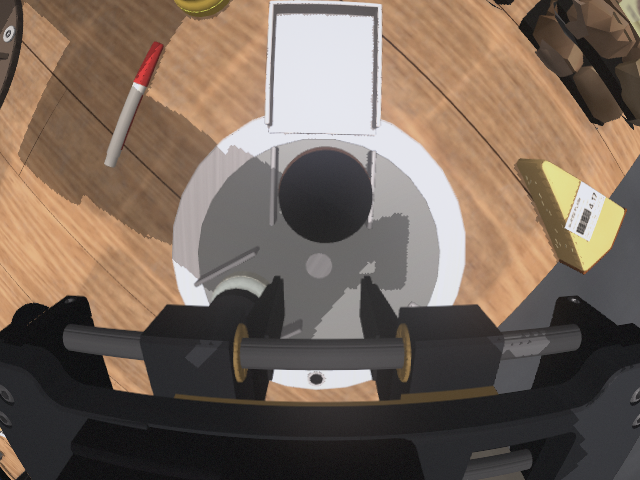

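View pics/c10.png

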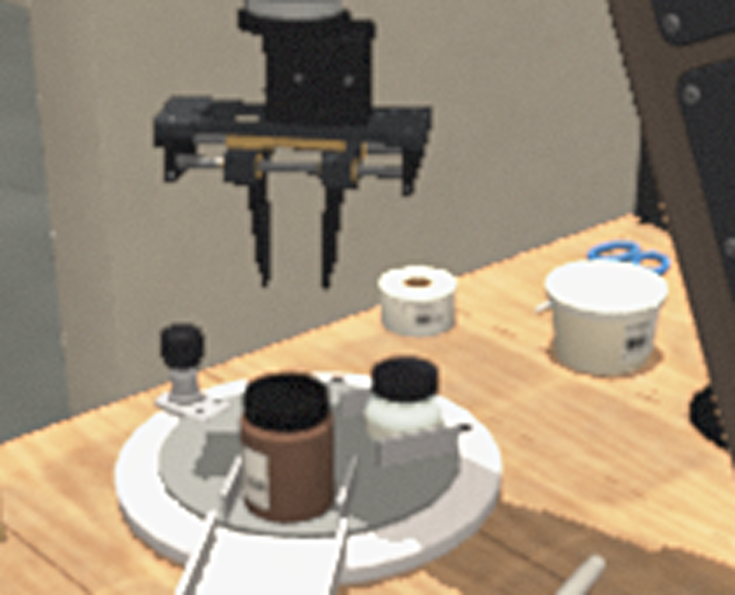

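```bash
python3 -c "
from h import *
c=load('wrist6')
H=wpx2w(c,318.5,265.5,30);J=wpx2w(c,325.5,195,120);S1=wpx2w(c,270,3,51);S2=wpx2w(c,381,5,51);A=wpx2w(c,267,128,51);B=wpx2w(c,380,128,51);hole=wpx2w(c,316,378.5,22)
print(H,J,S1,S2,A,B,hole)
M=(A+B)/2;print('shelf az',np.degrees(np.arctan2(*((S1+S2)/2-H)[1::-1])),np.degrees(np.arctan2(*(M-H)[1::-1])),'hole->',np.degrees(np.arctan2(*(H-hole)[1::-1])),'jar',np.hypot(*(J-H)[:2]),np.degrees(np.arctan2(*(J-H)[1::-1])))"
```

```text
[547.96557927 128.43704489  30.        ] [500.53655061 186.66273033 120.        ] [359.06864253 272.89077664  51.        ] [428.63443214 335.51454315  51.        ] [433.42539853 190.56445277  51.        ] [501.36163315 253.52209575  51.        ] [633.99382067  30.74990828  22.        ]
shelf az 131.2447912989065 130.72040034637573 hole-> 131.36878042239638 jar 75.09822370256192 129.16530509707016
```

arm_command:
  deltas:
    - [[0.6,0.03,-0.05,-0.2,-0.03],[0.6,0,0,-0.2,0],[0.6,0,0,-0.15,0],[0.6,0,0,0,0],[0.6,0,0,0,0]]

```text
t: 11.13
eef_pos: [536.8, 148.2, 125.5]
tcp_rot: [3.129, -0.041, 2.284]
ft_force: [0.2, 1.4, 0.5]
opening: 0.404
```

```bash
sed -i 's/\[547,129.3\]/[547.5,129]/' p.py; echo "print('along',d@np.array([-.659,.752]),'lat',d@np.array([.752,.659]))">>p.py; python3 p.py
```

```text
az 119.11224810424169 r 21.919573744690304 [536.83564174 148.1504354  125.45893496] [ 3.12910651 -0.04142713  2.28433414] [0.19549026 1.44549925 0.47675156] 0.4038932634104114 11.1333
along 21.42893951572646 lat 4.600539514222924
```

arm_command:
  deltas:
    - [[0.6,-0.03,-0.01,-0.2,0],[0.6,-0.03,0,-0.2,0],[0.6,-0.02,0,-0.18,0],[0.6,0,0,-0.1,0],[0.6,0,0,0,0]]

```text
t: 11.55
eef_pos: [533.7, 147.4, 58.8]
tcp_rot: [3.123, -0.037, 2.28]
ft_force: [-1.0, -0.3, 0.4]
opening: 0.399
```

```bash
python3 p.py
```

```text
az 126.86750850753204 r 22.990625961568202 [533.70639137 147.39307596  58.77200325] [ 3.12270994 -0.03729497  2.28049423] [-0.99433028 -0.261986    0.36369168] 0.39904232883730045 11.55
along 22.92158120478247 lat 1.748243366252079
```

arm_command:
  deltas:
    - [[0.6,-0.02,-0.01,-0.09,0],[0.6,0,0,0,0],[0.6,0,0,0,0]]

```text
t: 11.8
eef_pos: [533.4, 146.5, 50.9]
tcp_rot: [3.12, -0.036, 2.28]
ft_force: [0.1, -0.0, -0.1]
opening: 0.399
```

```bash
python3 p.py;python3 -c "
from h import *
snap('wrist','wrist7');snap('scene','scene7'); crop('scene7',190,130,400,300,3.5,'c11')"
```

```text
az 128.83069051682858 r 22.47370757200162 [533.40850949 146.50706792  50.94270162] [ 3.12046524 -0.03594196  2.27988365] [ 0.12366105 -0.04043756 -0.13600321] 0.3986049969782168 11.8
along 22.451607323824216 lat 0.9403568946197
```

View pics/c11.png

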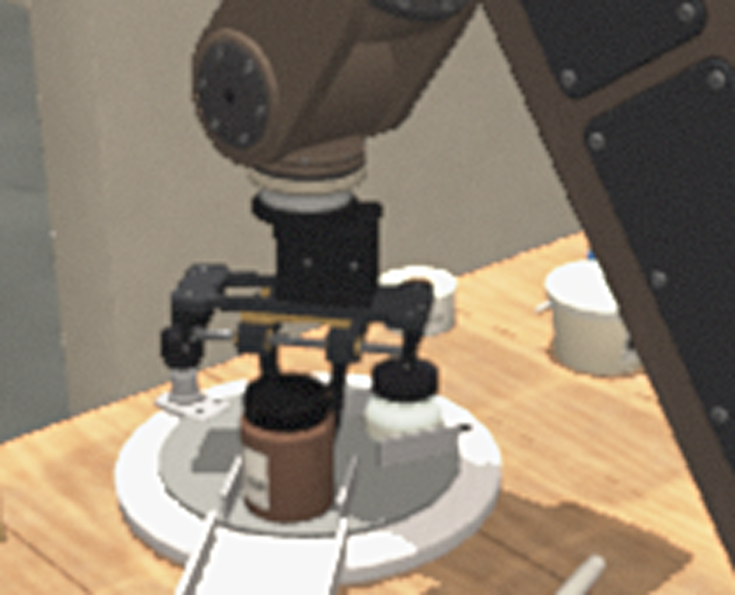

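View pics/wrist7.png

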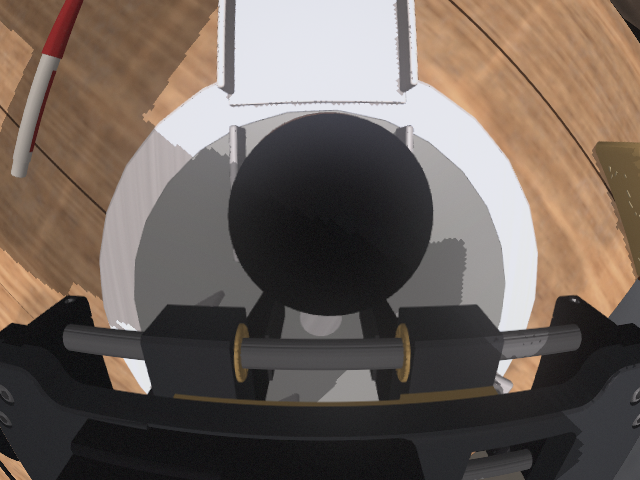

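arm_command:
  deltas:
    - [[0.6,-0.053,0.06,0,0],[0.6,-0.053,0.06,0,0],[0.6,-0.04,0.045,0,0],[0.6,-0.04,0.045,0,0]]

```text
t: 12.23
eef_pos: [514.3, 168.8, 52.6]
tcp_rot: [3.118, -0.034, 2.279]
ft_force: [0.6, 0.1, -1.0]
opening: 0.401
```

```bash
python3 p.py
```

```text
az 129.83276537694343 r 51.7778425002817 [514.33375744 168.76110321  52.57075036] [ 3.11788214 -0.03407352  2.27885721] [ 0.62598548  0.07373741 -0.95885672] 0.40087815247830055 12.2333
along 51.75690346046621 lat 1.2615526142622553
```

arm_command:
  deltas:
    - [[0.6,-0.047,0.053,-0.01,0],[0.6,-0.047,0.053,-0.01,0],[0.6,-0.047,0.053,-0.01,0],[0.6,-0.047,0.053,-0.01,0],[0.6,-0.02,0.02,0,0],[0.6,0,0,0,0]]

```text
t: 12.73
eef_pos: [490.7, 196.0, 49.0]
tcp_rot: [3.116, -0.033, 2.281]
ft_force: [0.8, -0.2, -0.5]
opening: 0.401
```

```bash
python3 p.py;python3 -c "
from h import *
snap('wrist','wrist8');snap('scene','scene8'); crop('scene8',190,130,400,300,3.5,'c12')"
```

```text
az 130.2822652650109 r 87.89093818156569 [490.67379047 196.04922762  49.04950386] [ 3.11608536 -0.03274619  2.28116659] [ 0.82540513 -0.18455852 -0.52549442] 0.4010189347688889 12.7333
along 87.86949125313824 lat 1.4521314308144815
```

View pics/c12.png

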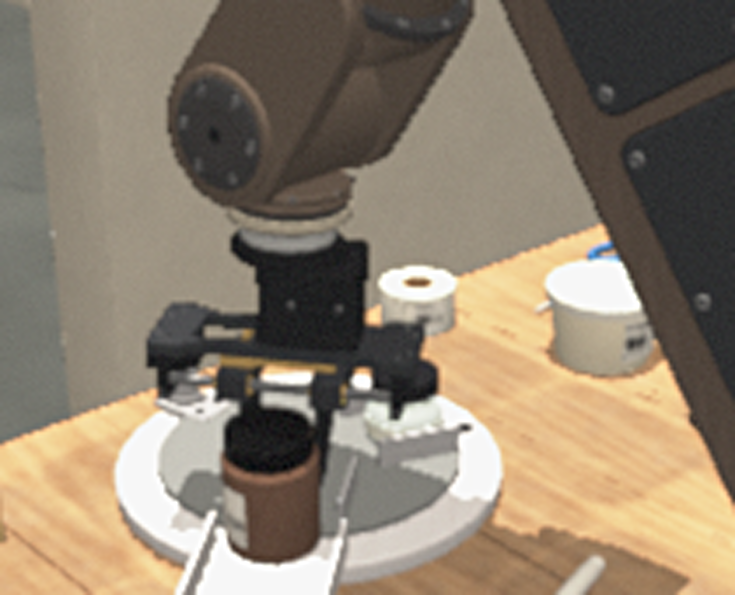

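View pics/wrist8.png

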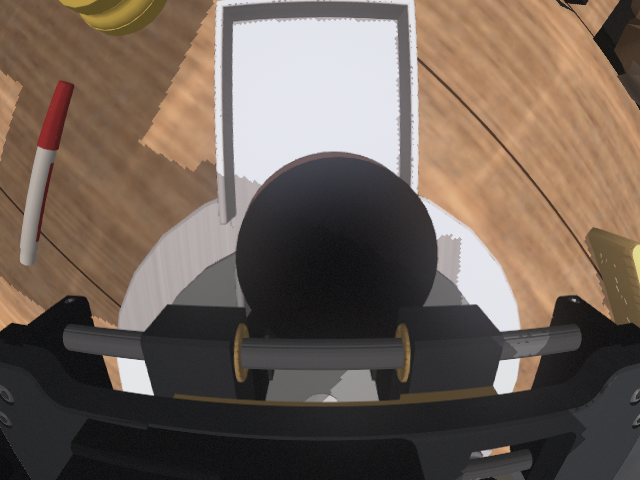

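```bash
python3 -c "
from h import *
c=load('wrist8')
J=wpx2w(c,337,254,120);d=J[:2]-[547.5,129];print(J,d@np.array([-.659,.752]),d@np.array([.752,.659]))"
```

```text
[465.8098897  228.93413275 120.        ] 128.98425051389066 4.425630538341551
```

arm_command:
  deltas:
    - [[0.6,-0.047,0.053,-0.005,0],[0.6,-0.047,0.053,-0.005,0],[0.6,-0.047,0.053,-0.005,0],[0.6,-0.047,0.053,-0.005,0],[0.6,-0.047,0.053,-0.005,0],[0.6,-0.02,0.025,0,0],[0.6,0,0,0,0],[0.6,0,0,0,0]]

```text
t: 13.5
eef_pos: [463.4, 227.4, 46.4]
tcp_rot: [3.115, -0.032, 2.28]
ft_force: [1.1, -1.8, 1.0]
opening: 0.398
```

```bash
python3 p.py;python3 -c "
from h import *
snap('wrist','wrist9');snap('scene','scene9'); crop('scene9',190,130,400,300,3.5,'c13')"
```

```text
az 130.5240952459909 r 129.45482125262197 [463.38442908 227.40285298  46.4077641 ] [ 3.1152709  -0.03210369  2.28025758] [ 1.05164834 -1.77610267  0.97673987] 0.3981337467857936 13.5
along 129.43110667623571 lat 1.592570784269783
```

View pics/c13.png

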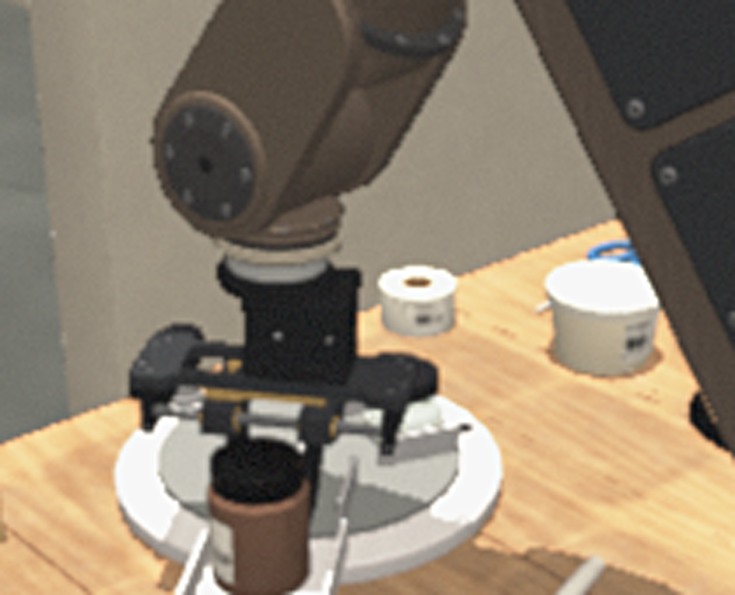

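View pics/wrist9.png

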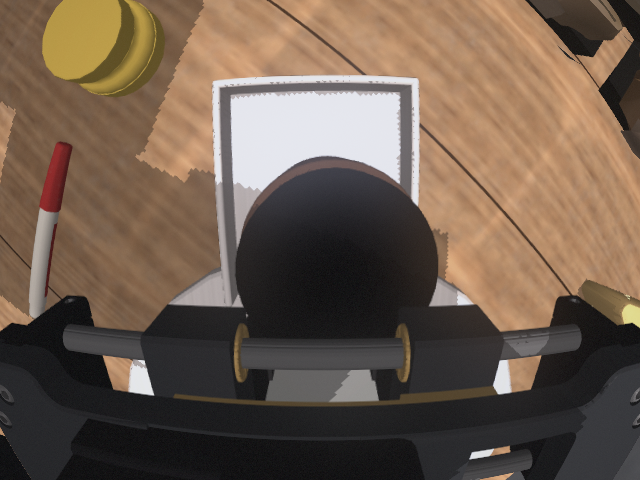

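```bash
python3 -c "
from h import *
c=load('wrist9')
crop('wrist9',200,60,440,360,2.5,'c14');crop('scene9',240,245,290,310,9,'c15')
for p in [(337,268,118.3),(333,157,75),(336,167,118.3)]:
  J=wpx2w(c,*p);d=J[:2]-[547.5,129];print(J,d@np.array([-.659,.752]),d@np.array([.752,.659]))"
```

```text
[441.02084315 257.30981473 118.3       ] 166.65874503696813 4.483841953177494
[421.84453188 281.3671419   75.        ] 197.38704420178786 5.917034482231754
[421.87769857 278.9096388  118.3       ] 195.51714501946233 4.322481296231006
```

View pics/c14.png

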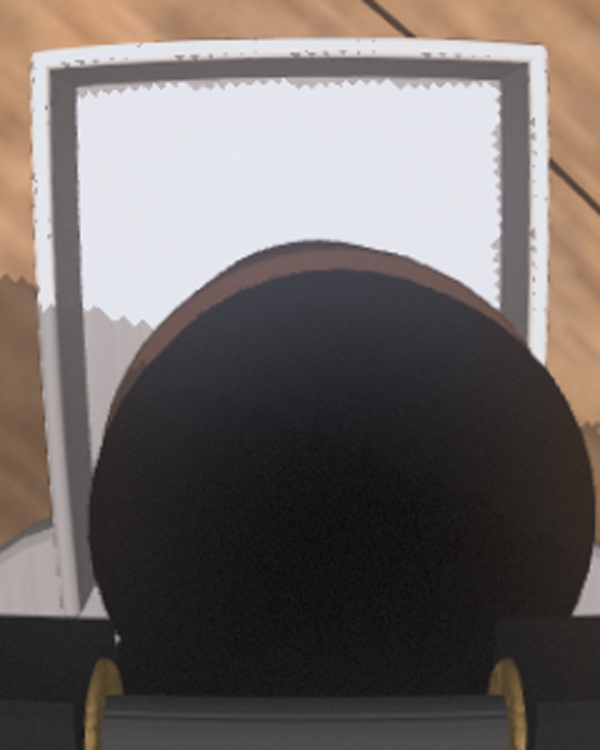

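View pics/c15.png

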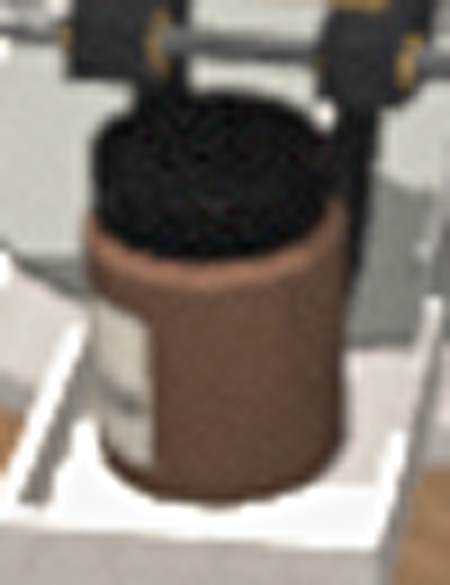

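arm_command:
  deltas:
    - [[0.6,-0.04,0.045,0.01,0],[0.6,-0.027,0.03,0.01,0],[0.6,-0.013,0.015,0,0],[0.6,0,0,0,0],[0.6,0,0,0,0]]

```text
t: 14.02
eef_pos: [454.4, 236.6, 48.2]
tcp_rot: [3.117, -0.033, 2.279]
ft_force: [0.7, -1.0, -0.7]
opening: 0.399
```

arm_command:
  deltas:
    - [[0.6,0.033,-0.038,0,0],[0.6,0.08,-0.09,0,0],[0.6,0.1,-0.11,0,0],[0.6,0.1,-0.11,0.05,0],[0.6,0,0,0,0]]

```text
t: 14.43
eef_pos: [488.2, 199.0, 53.4]
tcp_rot: [3.117, -0.033, 2.281]
ft_force: [-0.6, -0.4, 0.2]
opening: 0.401
```

```bash
python3 p.py;python3 -c "
from h import *
snap('wrist','wrist10')"
```

```text
az 130.26457394602252 r 91.6764982716473 [488.24782009 198.95541088  53.37532773] [ 3.11678478 -0.03309819  2.28075261] [-0.57056435 -0.43088138  0.23485364] 0.40054202087306257 14.4333
along 91.65365554181687 lat 1.5429764746201093
```

View pics/wrist10.png

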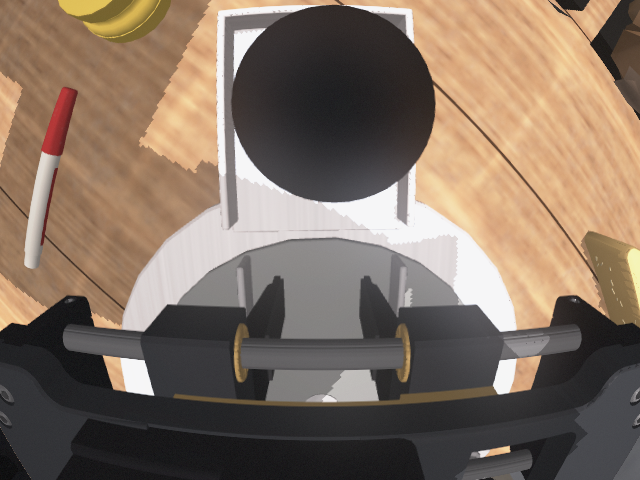

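arm_command:
  deltas:
    - [[0.6,0,0,0.2,0],[0.6,0,0,0.35,0],[0.6,0,0,0.4,0],[0.6,0,0,0.4,0],[0.6,0,0,0.4,0],[0.6,0,0,0.3,0],[0.6,0,0,0,0],[0.6,0,0,0,0]]

```text
t: 15.15
eef_pos: [482.8, 197.3, 264.5]
tcp_rot: [3.124, -0.038, 2.277]
ft_force: [-0.2, 0.7, -1.5]
opening: 0.397
```

```bash
python3 p.py;python3 -c "
from h import *
snap('wrist','wrist11');snap('scene','scene11'); crop('scene11',190,170,400,330,3.5,'c16')
for n,p in (('wrist10',(334,104,118.3)),):
  J=wpx2w(load(n),*p);d=J[:2]-[547.5,129];print(J,d@np.array([-.659,.752]),d@np.array([.752,.659]))"
```

```text
az 133.41123705877143 r 94.08700775519281 [482.84058603 197.34855678 264.53524813] [ 3.12430308 -0.03756161  2.27716264] [-0.23614464  0.74599165 -1.51179005] 0.39702949432712453 15.15
along 94.008668501835 lat -3.582180391426252
[434.85099711 264.18453996 118.3       ] 175.8944669604389 4.374561661029313
```

View pics/c16.png

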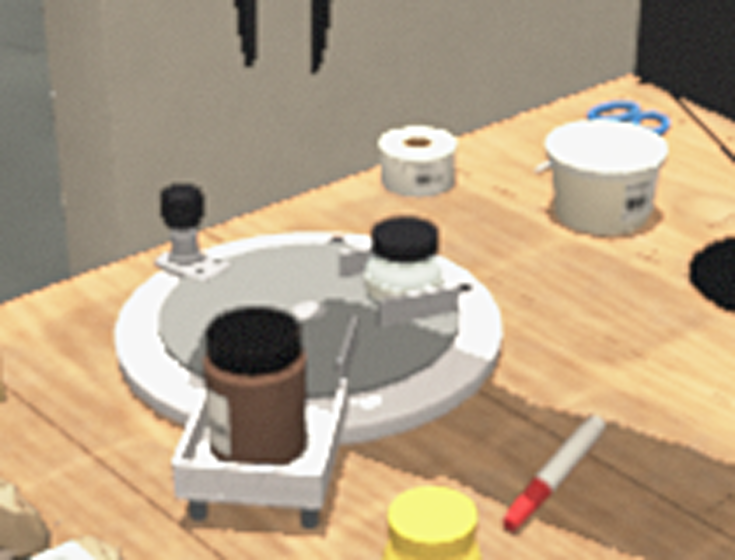

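View pics/wrist11.png

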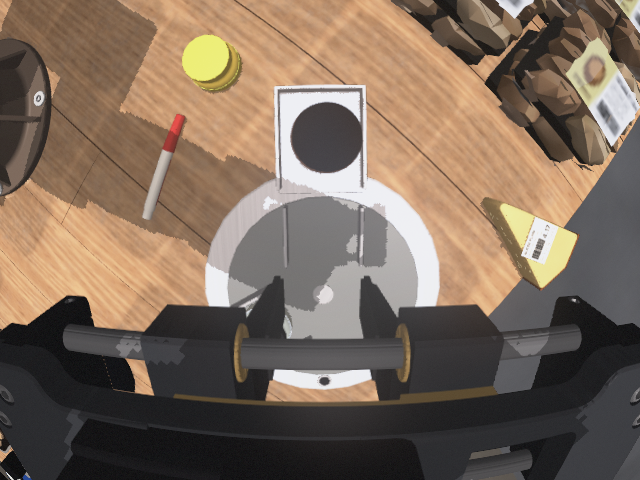

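```bash
python3 -c "
from h import *
c=load('scene11')
crop('scene11',225,215,265,255,12,'c17');crop('scene0',265,205,305,245,12,'c18')
for z in (94,64,56,106):
  a=w2px(c,(675,154.5,z)); b=w2px(c,(634,32.3,z)); print(z,a,(a-[225,215])*12, (b-[265,205])*12)
a=cv2.imread('pics/c17.png');b=cv2.imread('pics/c18.png');cv2.imwrite('pics/c19.png',cv2.resize(np.hstack([b,a]),(800,400)))"
```

```text
94 [241.15521049 222.70681829] [193.86252582  92.48181943] [242.30245336 122.09697618]
64 [241.79789722 232.49589206] [201.57476667 209.95070478] [244.06587495 236.08088196]
56 [241.96687224 235.06963257] [203.60246685 240.83559084] [244.52976299 266.06564035]
106 [240.89406819 218.72923312] [190.72881824  44.75079746] [241.58635339  75.80976263]
```

View pics/c19.png

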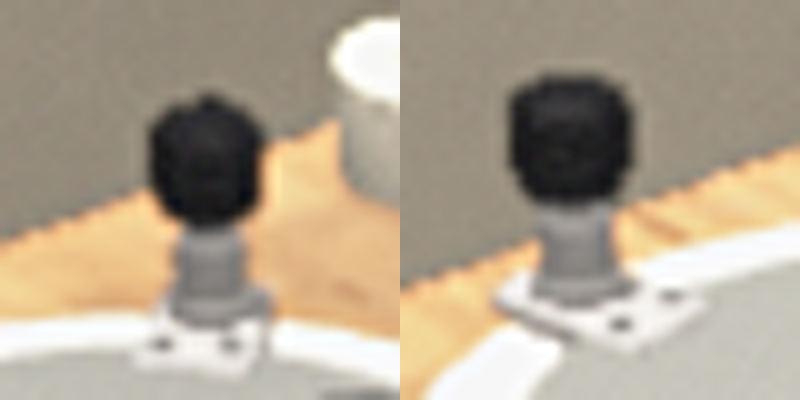

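```bash
python3 -c "
from h import *
print(env.job_done()); print(env.state()['t'])"
```

```text
the job is handed in; nothing more can be done
None
the job is handed in; nothing more can be done
```

The tall jar is out on the outlet shelf, standing upright, and I handed the job in at about 15 s of the 61 s allowed. The hand-in gives no verdict, so these are my own checks.

**What I did:** I gripped the plunger knob and lifted it about 16 mm. I then swung the turntable about 60 degrees counter-clockwise to the next hole, lowered the plunger and released it. With two partly opened fingers held low, I pushed the tall jar straight out along its bay, then backed off and rose clear.

**Last checks:**
- **Tall jar:** its centre is about 176 mm from the turntable's axis and about 4 mm off the shelf's middle line.
- **Plunger:** the knob stands at the same height over its sleeve as at the start, to within roughly 1 mm in the scene camera. That agrees with the tool height when I let go (59.4 mm, the same as at the first grip).
- **Squat jar:** standing in its bay.
- **Bystanders:** the tub, wedge and label roll look unmoved in the pictures; I did not measure them again.
- **Robot:** clear of everything, with the largest force reading in the readouts about 8 N.

**Disagreements:**
- The top and wrist cameras differed by 3 to 4 mm on the carousel's position. I used the wrist camera.
- The tool picked up a tilt of about 2.5 degrees during the moves and could not be levelled. It leaned so that the fingertips touched the jar first.

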